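Shut and bolt the parts pocket gate

ROBOT

A 7-joint arm with a two-finger parallel gripper is mounted at the origin on the work surface. World frame = base frame: x ahead of the robot, y to its left, z up, the work surface at z = 0. Lengths are in m, angles in rad, forces in N, time in s.
With the tool pointing down it reaches from about 0.35 to 0.9 m from the base axis. Payload 8.1 kg.
Tool frame: the origin (TCP) lies at the very end of the fingers, on their centre line; the grasp point (between the pads) lies 19 mm behind it (grasp_offset is the distance from the TCP to the grasp point, in m); z points along the fingers, y is the line along which they close (so a half turn about z gives the same grasp; the last joint's range is limited). The gripper opens to 92 mm and grips with 3 to 60 N. Pads are 19 mm wide; open, the fingers measure 130 mm over their backs; the gripper's body (75 mm by 190 mm) begins 47 mm behind the grasp point.
Start: joints at [-1.365, 0.434, 0.025, 1.573, -0.012, 1.134, -0.075], TCP at [0.19, 0.595, 0.227] pointing down, gripper open.
Joint ranges: [-2.62, 2.62], [-0.44, 2.09], [-1.27, 1.32], [0.08, 2.57], [-1.32, 4.46], [0.12, 2], [-2.74, 2.74]. Speed limits (rad/s): [2.22, 2.22, 3.01, 3.01, 3.14, 3.14, 3.14].

INTERFACE

Orientations are given as a rotation vector (axis times angle).
In Python, from cell import observe, get_image, camera_params, sign_off, silhouettes, grasp_offset gives the robot as it stands. The module is installed in compiled form; this text tells all that it offers.
- The arm moves only by the tool jog_arm, never from a script. Its argument "motion" is a list that holds one entry, the list of rows, each a list of 7 numbers: the shift along the tool's x, y, z in m, then the turn, a rotation vector about the tool's x, y, z in rad, then the closure, from -1 (fully open) to 1 (shut), so that 0 is half open. In form: [[[dx, dy, dz, wx, wy, wz, hand], ...]]. A call has 1 to 10 rows; each row is the pose to reach, as a shift and turn from the pose commanded when the call began, along the tool's axes at that moment; what a row does not reach only later rows make up. A row lasts 1/12 s, in which the tool goes at most 41.7 mm and 7.16 degrees, less where a joint would pass 70% of its speed; a pose out of reach is approached as far as the arm can. A call with a gripper value outside its range is refused whole. The fingers move at their own pace and stop on an object; "force" is the grip in N (left out, the last holds). Time passes only in rows, so rows that repeat a pose let the fingers close. It gives the time, the measured TCP pose, the force, the opening and the grip force at its end, in the units of the state.
- observe(): the state, without advancing time (a new reading comes with each control period).
- get_image(name): name is "scene" or "top" or "wrist"; returns the picture (400x640x3 uint8, red, green, blue); there is no depth.
- camera_params(name): a dict with "vertical_fov" (degrees; the focal length in pixels is half the picture's height over the tangent of half this angle, whatever the lens; pixels are square), "cx", "cy" (the principal point, pixels), "T" (4x4, takes a point from camera to world coordinates). Camera axes: x right, y down, z forward; pixel columns grow to the right and rows downward; lengths in m; the calibration is good to about 2 mm. A picture is of the moment at which its call begins: read the wrist's pose just before it. camera_params takes no time and is no camera call; for the wrist camera it gives the pose at the moment of the call.
- sign_off(): hands the job in; it is judged then, once.
Trained networks look in the newest picture that a camera, given by its name, has taken for a name from the list of things; names that differ only in an ending like _2 or _b are one class to them, and where a whole thing is asked for, a point or a joint stands for the part that bears it (a point fixed in the world has none). Each returns a list of dicts, best first, with "p" (0 to 1); they miss things now and then, are a little off and sometimes report something else, mostly with a low value. They report only what shows in the picture. A call takes as long as a camera call. They do not tell look-alikes from the thing itself.
- silhouettes(query, camera): "mask" (400x640 bool, what is visible of it) and "pixel" ([column, row] in pixels, amid what is visible of it).
The state is a dict: "clock": time; "joints": joint angles; "dq": joint speeds; "joint_efforts": joint torques, N m; "position": TCP position; "ee_rot": TCP orientation; "force": force on the tool from outside, world axes, zero at the start; "ft_torque": the same for the moment, N m; "width": opening from 0.0 (shut) to 1.0 (fully open); "gripper_force": force on a finger pad.
Only numpy, scipy, OpenCV 4.12 (cv2) and the standard library are available. Lean on these libraries where they do the work, as an engineer would, in place of code of your own. Each camera call takes 0.05 s, during which the arm holds its last target. There are 200 camera calls.

TASK

Push the small steel gate fully shut across the green parts pocket with your fingertips, and only then push the bolt's red tab all the way along so that the brass bolt slides home in front of the gate. Push gently and do not grip the gate or the tab; leave the pinch roller, pulley, flywheel and cassette where they are, and finish with the fingers clear.

Things in the scene. Friction and masses are not known exactly. Their poses are not given: they have to be found in the camera images.
- pocket: Green open-topped parts pocket fixed to the bench; position and yaw differ each time. Origin on the bench under the middle of its mouth. Its x axis points into the pocket (away from the robot), y along the mouth to the left, z up. Walls 34 mm high, 6 mm floor; the block spans x -2 to 92 and y -75 to 75, plus a bolt post (34 high) reaching out to y -115 at x -2 to 18. Two dark keeper lugs on the post front (y -60 and -110, 5 wide, top z 30) stand out to x -15.
- gate (a joint): Opening angle a of the gate, rad: 0 fully shut, 1.7 fully open, starts at 0.6 to 1.4. Hinge upright. Shut, the gate runs from the hinge along the pocket's -y; opening swings its free end out towards the pocket's -x: it runs along (-sin a, -cos a) in the pocket's x, y, and its outer face (the one to push) looks along (-cos a, sin a). Slight friction (0.03 N m), stays where left, rigid stop at 0.
- gate_edge (a point): Middle (22 mm above the bench) of the outer face at the gate's free end, 112 mm from the hinge axis; moves with the gate.
- gate_hinge (a point): Point on the hinge axis, at the pocket's (0, 59 mm), 22 mm above the bench; the hinge pin in the post tops out at 40 mm. Axes as the gate's: its -y runs along the gate to the free end, its -x out of the outer face.
- gate_push (a point): Point on the outer face of the dark steel gate plate, 78 mm from the hinge axis, 22 mm above the bench. The plate is 4 mm thick, 106 mm long (6 to 112 mm from the hinge axis), from 9 to 35 mm above the bench. Axes as gate_hinge.
- bolt (a joint): Travel of the bolt, m: 0 withdrawn, 0.030 fully home at a rigid stop; starts at 0 to 0.006. Slides along the pocket's +y with about 1.2 N friction and stays where left. Its tip reaches the gate's free end at about 0.010.
- tab_push (a point): Centre of the face of the tab to push (towards the pocket's +y), 50 mm above the bench; moves with the bolt. At travel b it lies at the pocket's (-9 mm, -103 mm + b).
- tab_top (a point): Top centre of the red tab, 64 mm above the bench. The tab is 20 mm wide along the pocket's x, 6 mm thick along y, and stands upright on the bolt in front of the post. The brass bolt is an 8 mm rod, 22 mm above the bench, reaching 45 mm behind the tab (towards the pocket's -y).
- roller: Loose black rubber pinch roller, 18 mm across and 11 high, with a 4 mm steel axle up to 24 mm, standing inside the pocket; leave alone. Origin at the centre of its underside.
- pulley: Loose chrome capstan pulley, 28 mm across, 20 high; leave alone. Origin at the centre of its underside.
- flywheel: Loose brass flywheel, 70 mm across, 16 high, with a thin shaft up to 34 mm; leave alone. Origin at the centre of its underside.
- cassette: Loose grey cassette shell lying flat, 64 x 100 x 12 mm; leave alone. Origin at the centre of its underside.
Not all that is in view belongs to the job. There is more than one size of the pocket; the one meant has the size given above.

How it is judged:
By the outcome, as a careful person would: the job done as asked, in the order asked, and still so for the second after the job is handed in, with the robot touching nothing.
It also fails if it takes over 40 s, if anything falls off the work surface, if the arm or the gripper's body presses on something with over 40 N, if the wrist force passes 120 N, or if a joint passes its speed limit or range.

## Working session

There is one attempt and no reset: what is moved stays moved. The work goes in short steps, Python scripts to look and compute and a tool call to move; the robot and the scene stay as the last step left them, time stands still between calls to the robot, and variables do not carry over. Pictures are saved under pics/ and viewed, at most 10 in all, crops included, and the job is handed in when it is done.

Besides the shell and the picture viewer there is one more tool, called after "Request:" as name(argument=value, ...), one argument or row to a line, values as JSON. jog_arm: Moves the arm, as the interface text tells. Its arguments: {"type":"object","properties":{"motion":{"type":"array"},"force":{"type":"number"}},"required":["motion"]}

```bash
mkdir -p pics
python3 - <<'E'
from cell import *
import cv2,numpy as np
s=observe();print(s['clock'],s['position'],s['ee_rot'],s['width'])
ims=[]
for n in ['scene','top']:
    im=get_image(n);c=camera_params(n);print(n,c['vertical_fov'],c['cx'],c['cy'],np.round(c['T'],3).tolist())
    cv2.imwrite(f'pics/{n}0.png',im[:,:,::-1]); 
    for q in ['pocket','gate','tab_top','bolt']:
        for r in silhouettes(q,n)[:3]: print(q,round(r['p'],2),np.round(r['pixel']),r['mask'].sum())
E
```

```text
0.0 [0.18984013 0.5949089  0.22593658] [-4.83174027e-01 -3.10410918e+00  2.51763101e-03] 0.9995923889911729
scene 50.47106602244975 317.34296659377037 198.4340657967372 [[-0.171, 0.593, -0.787, 1.147], [0.985, 0.086, -0.15, 0.101], [-0.022, -0.801, -0.599, 0.558], [0.0, 0.0, 0.0, 1.0]]
pocket 0.87 [359. 192.] 1597
pocket 0.83 [356. 273.] 5456
gate 0.73 [368. 243.] 642
gate 0.72 [363. 180.] 278
tab_top 0.64 [325. 183.] 43
tab_top 0.53 [288. 250.] 98
bolt 0.49 [302. 244.] 111
top 47.4718703659845 330.9786053985163 210.57864945701274 [[0.009, -0.977, 0.215, 0.316], [-1.0, -0.008, 0.004, 0.007], [-0.002, -0.215, -0.977, 0.907], [0.0, 0.0, 0.0, 1.0]]
pocket 0.97 [302. 152.] 4171
pocket 0.7 [304. 275.] 2263
pocket 0.67 [352. 163.] 178
gate 0.2 [294. 186.] 226
tab_top 0.65 [343. 283.] 85
tab_top 0.6 [352. 164.] 189
bolt 0.57 [351. 166.] 190
```

View pics/scene0.png

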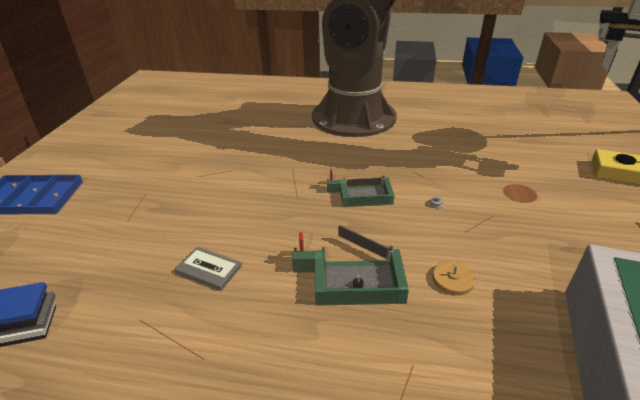

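View pics/top0.png

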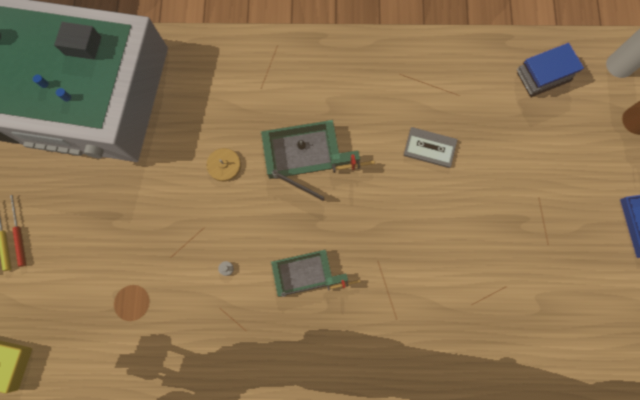

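The scene view shows two green pockets: the large one at (356,273), which holds the roller and has its gate open, and a small one at (359,192). In the top view they are at (302,152) and (304,275). I'll check their sizes and enlarge the large one.

```bash
cat > h.py <<'E'
from cell import *
import cv2,numpy as np
def f(c): return 200/np.tan(np.radians(c['vertical_fov'])/2)
def ray(c,px,z):
    d=c['T'][:3,:3]@np.array([(px[0]-c['cx'])/f(c),(px[1]-c['cy'])/f(c),1]);o=c['T'][:3,3]
    return o+d*(z-o[2])/d[2]
def proj(c,P):
    T=np.linalg.inv(c['T']);q=np.atleast_2d(P)@T[:3,:3].T+T[:3,3]
    return q[:,:2]/q[:,2:]*f(c)+[c['cx'],c['cy']]
E
python3 - <<'E'
from h import *
im=cv2.imread('pics/top0.png')[110:215,250:370]
a=cv2.resize(im,None,fx=5,fy=5,interpolation=cv2.INTER_CUBIC)
im=cv2.imread('pics/scene0.png')[220:310,280:420]
b=cv2.resize(im,None,fx=5,fy=5,interpolation=cv2.INTER_CUBIC)
cv2.imwrite('pics/ct.png',a);cv2.imwrite('pics/cs.png',b)
c=camera_params('top')
for p in [(262,129),(334,121),(340,168),(268,178),(273,263),(326,252)]: print(p,ray(c,p,.034).round(4))
E
```

```text
(262, 129) [0.6783 0.1529 0.034 ]
(334, 121) [0.697  0.0056 0.034 ]
(340, 168) [ 0.5961 -0.0072  0.034 ]
(268, 178) [0.574  0.1366 0.034 ]
(273, 263) [0.4045 0.1205 0.034 ]
(326, 252) [0.4266 0.0191 0.034 ]
```

View pics/ct.png

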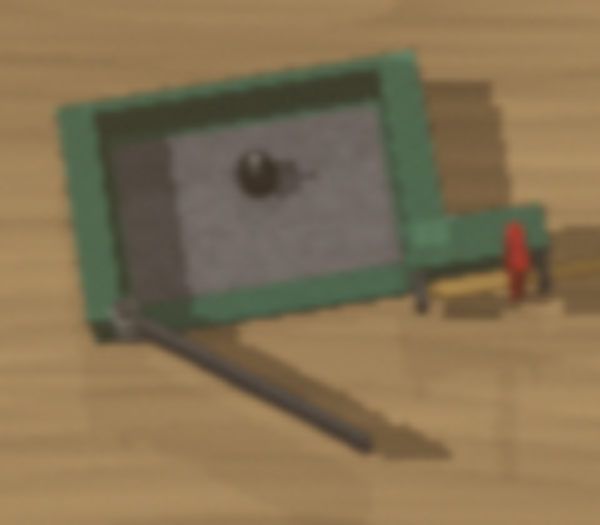

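View pics/cs.png

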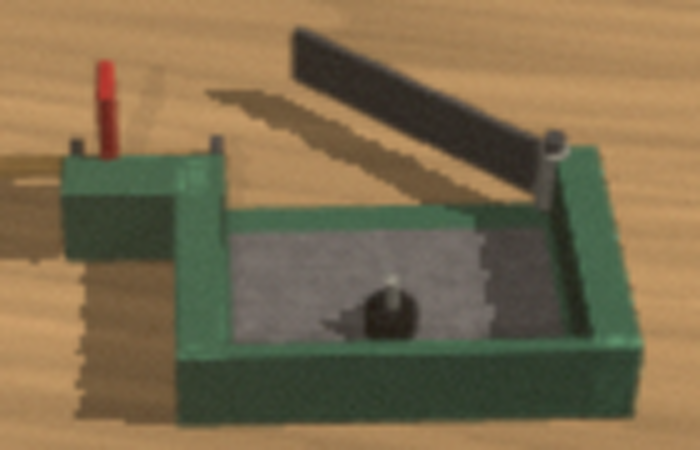

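The large pocket's mouth measures about 149 mm and the small one's about 104 mm. The given size is 150 mm, so the large one at top (302,152) is meant, and it also holds the roller. In the crops, the gate's free end is near top (324,197), the hinge at (275,173) and the red tab at (353,155). Next I'll fit the pose to both views.

```bash
cat > fit.py <<'E'
from h import *
from scipy.optimize import least_squares
def model(p):
    x,y,t,a,b=p[:5]
    h=lambda X,Y,Z:(x+np.cos(t)*X-np.sin(t)*Y, y+np.sin(t)*X+np.cos(t)*Y, Z)
    r=lambda R,off,Z:h(-np.sin(a)*R-np.cos(a)*off, .059-np.cos(a)*R+np.sin(a)*off, Z)
    return h,r
def pts(p):
    h,r=model(p);b=p[4]
    T=[(h(.092,.075,.034),(58,106)),(h(.092,-.075,.034),(413,52)),(h(.018,-.115,.034),(543,205)),(h(0,.059,.04),(125,318)),(r(.112,0,.035),(370,437)),(h(-.009,-.106+b,.064),(514,228))]
    S=[(h(.092,.075,.034),(640,348)),(h(.092,-.075,.034),(180,355)),(h(-.002,.075,.034),(598,148)),(h(-.002,-.115,.034),(67,158)),(h(.018,-.115,.034),(63,192)),(h(0,.059,.04),(555,138)),(r(.112,0,.035),(296,30)),(r(.112,0,.009),(296,78)),(h(-.009,-.106+b,.064),(106,63))]
    return T,S
ct,cs=camera_params('top'),camera_params('scene')
def res(p):
    T,S=pts(p)
    u=proj(ct,[q for q,_ in T])-(np.array([v for _,v in T])/5+[250,110])
    w=proj(cs,[q for q,_ in S])-(np.array([v for _,v in S])/5+[280,220])
    return np.r_[u.ravel(),w.ravel()]
s=least_squares(res,[.59,.06,-.13,.7,.003],loss='soft_l1');p=s.x
print(p.round(4));print(res(p).reshape(-1,2).round(1).tolist())
h,r=model(p)
print('push',np.round(r(.078,.0,.022),4),'edge',np.round(r(.112,0,.022),4),'hinge',np.round(h(0,.059,.04),4),'tab',np.round(h(-.009,-.103+p[4],.05),4))
E
python3 fit.py; python3 -c "
from h import *
from scipy.spatial.transform import Rotation as R
print(R.from_rotvec(observe()['ee_rot']).as_matrix().round(3))"
```

```text
[0.5983 0.0664 0.1724 0.6514 0.0076]
[[-1.2, -1.2], [0.1, -1.6], [-0.4, -1.6], [-1.1, -3.2], [-0.5, -0.9], [0.3, 2.8], [1.0, -0.5], [-1.2, -0.5], [0.2, -1.4], [-0.8, -1.7], [-0.6, -0.5], [0.2, -0.9], [-0.3, -1.4], [-0.4, -0.7], [0.1, 1.9]]
push [0.5523 0.0553 0.022 ] edge [0.5366 0.0252 0.022 ] hinge [0.5882 0.1245 0.04  ] tab [ 0.6058 -0.0291  0.05  ]
[[-0.953  0.304  0.   ]
 [ 0.304  0.953 -0.   ]
 [-0.    -0.    -1.   ]]
```

```bash
sed -i 's/(514,228)/(515,247)/;s/(106,63)/(106,80)/;s/(125,318)/(125,310)/' fit.py; python3 fit.py
```

```text
[0.5982 0.0665 0.1707 0.6493 0.0076]
[[-1.1, -1.2], [0.2, -1.5], [-0.4, -1.4], [-1.1, -1.6], [-0.5, -0.9], [0.1, -0.9], [0.9, -0.5], [-1.2, -0.6], [0.2, -1.4], [-0.8, -1.8], [-0.5, -0.6], [0.2, -1.0], [-0.3, -1.4], [-0.4, -0.7], [0.1, -1.6]]
push [0.5523 0.0554 0.022 ] edge [0.5366 0.0252 0.022 ] hinge [0.5882 0.1246 0.04  ] tab [ 0.6056 -0.0291  0.05  ]
```

Request:
jog_arm(
  motion=[
    [[-0.465,-0.4235,0.06,0,0,-0.48,1],[-0.465,-0.4235,0.06,0,0,-0.48,1],[-0.465,-0.4235,0.06,0,0,-0.48,1],[-0.465,-0.4235,0.06,0,0,-0.48,1],[-0.465,-0.4235,0.06,0,0,-0.48,1],[-0.465,-0.4235,0.06,0,0,-0.48,1],[-0.465,-0.4235,0.06,0,0,-0.48,1],[-0.465,-0.4235,0.06,0,0,-0.48,1],[-0.465,-0.4235,0.06,0,0,-0.48,1],[-0.465,-0.4235,0.06,0,0,-0.48,1]],
  ],
  force=10,
)

```text
clock: 1.33
position: [0.3979, 0.2344, 0.1874]
ee_rot: [-0.269, 3.129, 0.001]
force: [0.4, 1.5, 0.3]
width: 0.325
gripper_force: 0.0
```

Request:
jog_arm(
  motion=[
    [[-0.074,-0.2,0.08,0,0,0,1],[-0.074,-0.2,0.08,0,0,0,1],[-0.074,-0.2,0.08,0,0,0,1],[-0.074,-0.2,0.08,0,0,0,1],[-0.074,-0.2,0.08,0,0,0,1],[-0.074,-0.2,0.08,0,0,0,1],[-0.074,-0.2,0.08,0,0,0,1],[-0.074,-0.2,0.08,0,0,0,1],[-0.074,-0.2,0.08,0,0,0,1]],
  ],
)

```text
clock: 2.08
position: [0.504, 0.0526, 0.1073]
ee_rot: [0.27, -3.13, -0.001]
force: [0.6, 0.3, -0.7]
width: 0.005
gripper_force: 0.0
```

```bash
sed -i 's/-.106+b/-.100+b/g' fit.py; python3 fit.py | tail -1
python3 - <<'E'
from fit import *
c=camera_params('wrist');im=get_image('wrist')[:,:,::-1].copy();o=observe();print(o['position'],o['width'],o['force'])
h,r=model(p)
for q in [h(-.002,-.115,.034),h(.018,-.115,.034),h(0,.059,.04),r(.112,0,.035),r(.078,0,.035),h(-.009,-.100+p[4],.064),h(.092,.075,.034),h(.092,-.075,.034),h(-.002,.075,.034)]:
    u=proj(c,q)[0]; cv2.drawMarker(im,(int(u[0]),int(u[1])),(255,0,255),0,10)
cv2.imwrite('pics/w1.png',im)
E
```

```text
push [0.5523 0.0554 0.022 ] edge [0.5366 0.0252 0.022 ] hinge [0.5882 0.1246 0.04  ] tab [ 0.6066 -0.035   0.05  ]
[0.5982 0.0665 0.1707 0.6493 0.0016]
[[-1.1, -1.2], [0.2, -1.5], [-0.4, -1.4], [-1.1, -1.6], [-0.5, -0.9], [0.1, -0.9], [0.9, -0.5], [-1.2, -0.6], [0.2, -1.4], [-0.8, -1.8], [-0.5, -0.6], [0.2, -1.0], [-0.3, -1.4], [-0.4, -0.7], [0.1, -1.6]]
push [0.5523 0.0554 0.022 ] edge [0.5366 0.0252 0.022 ] hinge [0.5882 0.1246 0.04  ] tab [ 0.6066 -0.035   0.05  ]
[0.50393007 0.05316383 0.10752756] 0.00677129197017465 [-0.43823196  0.11224195  0.08577284]
```

View pics/w1.png

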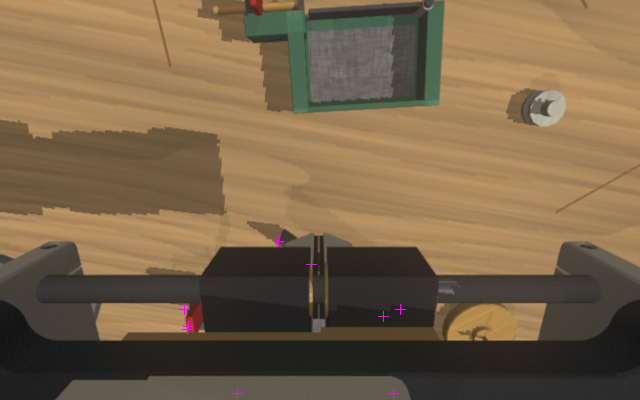

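The wrist view shows the gate tip at about (285,238) and the red tab at (192,318). Both lie within a few pixels of the fitted markers, so I'll descend beside the gate.

Request:
jog_arm(
  motion=[
    [[0,0,0.03,0,0,0,1],[0,0,0.06,0,0,0,1],[0,0,0.08,0,0,0,1],[0,0,0.088,0,0,0,1],[0,0,0.088,0,0,0,1]],
  ],
)

```text
clock: 2.55
position: [0.5029, 0.0528, 0.0181]
ee_rot: [0.271, -3.127, -0.0]
force: [-0.6, -0.3, 0.5]
width: 0.006
gripper_force: 0.0
```

Request:
jog_arm(
  motion=[
    [[-0.006,0,0,0,0,0,1],[-0.012,0,0,0,0,0,1],[-0.018,0,0,0,0,0,1],[-0.024,0,0,0,0,0,1],[-0.03,0,0,0,0,0,1],[-0.036,0,0,0,0,0,1],[-0.042,0,0,0,0,0,1],[-0.048,0,0,0,0,0,1],[-0.054,0,0,0,0,0,1],[-0.06,0,0,0,0,0,1]],
  ],
)

```text
clock: 3.38
position: [0.5638, 0.0619, 0.0191]
ee_rot: [0.268, -3.13, 0.0]
force: [-1.2, -1.1, 0.1]
width: 0.009
gripper_force: 0.3
```

Request:
jog_arm(
  motion=[
    [[-0.003,0,0,0,0,0,1],[-0.006,0,0,0,0,0,1],[-0.009,0,0,0,0,0,1],[-0.011,0,0,0,0,0,1],[-0.013,0,0,0,0,0,1],[-0.015,0,0,0,0,0,1],[-0.017,0,0,0,0,0,1],[-0.019,0,0,0,0,0,1],[-0.019,0,0,0,0,0,1]],
  ],
)

```text
clock: 4.13
position: [0.5826, 0.0652, 0.0192]
ee_rot: [-0.268, 3.129, 0.0]
force: [0.3, -0.6, -1.4]
width: 0.006
gripper_force: 0.0
```

Request:
jog_arm(
  motion=[
    [[-0.001,0,0,0,0,0,1],[-0.002,0,0,0,0,0,1],[-0.003,0,0,0,0,0,1],[-0.004,0,0,0,0,0,1],[-0.004,0,0,0,0,0,1]],
  ],
)

```text
clock: 4.55
position: [0.586, 0.0658, 0.0191]
ee_rot: [0.269, -3.13, 0.0]
force: [-0.3, -1.2, -0.3]
width: 0.005
gripper_force: 0.3
```

Request:
jog_arm(
  motion=[
    [[-0.001,0,0,0,0,0,1],[-0.002,0,0,0,0,0,1],[-0.002,0,0,0,0,0,1]],
  ],
)

```text
clock: 4.8
position: [0.5861, 0.0658, 0.0188]
ee_rot: [0.268, -3.126, 0.0]
force: [-6.3, -2.1, 4.4]
width: 0.006
gripper_force: 3.3
```

Request:
jog_arm(
  motion=[
    [[0.02,0,0,0,0,0,1],[0.05,0,0,0,0,0,1],[0.05,0,-0.04,0,0,0,1],[0.05,0,-0.08,0,0,0,1],[0.05,0,-0.1,0,0,0,1],[0.05,0,-0.1,0,0,0,1]],
  ],
)

```text
clock: 5.3
position: [0.542, 0.0582, 0.1241]
ee_rot: [-0.267, 3.121, 0.002]
force: [2.1, 0.3, -0.1]
width: 0.002
gripper_force: 0.0
```

Run:
```python
from h import *
ims=[get_image('top')[120:200,250:370],get_image('scene')[220:310,280:420]]
a=[cv2.resize(i[:,:,::-1],(560,280 if k==0 else 310),interpolation=cv2.INTER_CUBIC) for k,i in enumerate(ims)]
cv2.imwrite('pics/g2.png',np.vstack(a));print(observe()['position'])
```

```text
[0.53959513 0.05799357 0.12019395]
```

View pics/g2.png

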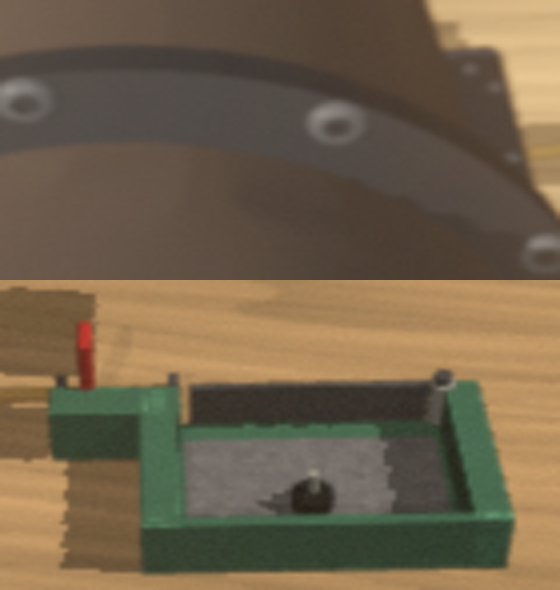

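The scene view shows the gate closed flush across the mouth, from about (190,400) to (430,400) in the crop. The bolt is still withdrawn, with its tab at (85,340). I'll go behind the tab next.

Request:
jog_arm(
  motion=[
    [[0,-0.04,0,0,0,0,1],[0,-0.08,0,0,0,0,1],[-0.02,-0.12,0,0,0,0,1],[-0.05,-0.146,0,0,0,0,1],[-0.05,-0.146,0.03,0,0,0,1],[-0.05,-0.146,0.06,0,0,0,1],[-0.05,-0.146,0.077,0,0,0,1],[-0.05,-0.146,0.077,0,0,0,1]],
  ],
)

```text
clock: 6.07
position: [0.6091, -0.0775, 0.0366]
ee_rot: [0.267, -3.121, -0.002]
force: [-0.8, 0.8, 0.0]
width: 0.005
gripper_force: 0.0
```

Run:
```python
from h import *
P=observe()['position'];d=P[:2]-[.5982,.0665];t=.1707
print(P,d@[np.cos(t),np.sin(t)],d@[-np.sin(t),np.cos(t)])
cv2.imwrite('pics/g3.png',cv2.resize(get_image('scene')[190:310,250:420][:,:,::-1],(680,480),interpolation=cv2.INTER_CUBIC))
```

```text
[ 0.6090845  -0.07749648  0.03660845] -0.013734698874307828 -0.14375261944085807
```

View pics/g3.png

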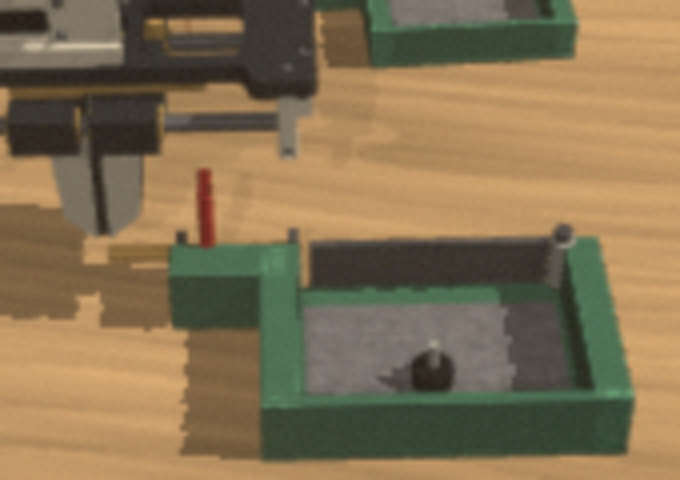

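The shut, tapered fingers hang at about (100,200), left of the tab at (205,205), and clear of the bolt rod. I'll push along pocket +y.

Request:
jog_arm(
  motion=[
    [[-0.003,0.005,-0.003,0,0,0,1],[-0.003,0.01,-0.003,0,0,0,1],[-0.003,0.015,-0.003,0,0,0,1],[-0.003,0.02,-0.003,0,0,0,1],[-0.003,0.024,-0.003,0,0,0,1],[-0.003,0.028,-0.003,0,0,0,1],[-0.003,0.032,-0.003,0,0,0,1],[-0.003,0.036,-0.003,0,0,0,1],[-0.003,0.04,-0.003,0,0,0,1]],
  ],
)

```text
clock: 6.87
position: [0.609, -0.0377, 0.0453]
ee_rot: [-0.268, 3.13, -0.0]
force: [1.2, -1.6, 0.6]
width: 0.005
gripper_force: 0.7
```

Request:
jog_arm(
  motion=[
    [[0,0.002,0,0,0,0,1],[0,0.004,0,0,0,0,1],[0,0.006,0,0,0,0,1],[0,0.008,0,0,0,0,1],[0,0.01,0,0,0,0,1],[0,0.01,0,0,0,0,1]],
  ],
)

```text
clock: 7.37
position: [0.6072, -0.0274, 0.0451]
ee_rot: [0.269, -3.13, -0.001]
force: [0.1, -0.6, 1.4]
width: 0.003
gripper_force: 0.1
```

Request:
jog_arm(
  motion=[
    [[0,0.001,0,0,0,0,1],[0,0.002,0,0,0,0,1],[0,0.003,0,0,0,0,1],[0,0.003,0,0,0,0,1]],
  ],
)

```text
clock: 7.7
position: [0.6067, -0.0248, 0.0451]
ee_rot: [0.269, -3.13, -0.0]
force: [0.6, -0.4, 0.2]
width: 0.002
gripper_force: 0.4
```

Request:
jog_arm(
  motion=[
    [[0,0.001,0,0,0,0,1],[0,0.002,0,0,0,0,1],[0,0.002,0,0,0,0,1]],
  ],
)

```text
clock: 7.95
position: [0.6064, -0.0234, 0.0451]
ee_rot: [0.268, -3.13, 0.001]
force: [0.6, -2.7, -0.5]
width: 0.004
gripper_force: 1.3
```

Request:
jog_arm(
  motion=[
    [[0,0.001,0,0,0,0,1],[0,0.002,0,0,0,0,1],[0,0.002,0,0,0,0,1]],
  ],
)

```text
clock: 8.2
position: [0.6063, -0.0233, 0.0452]
ee_rot: [-0.266, 3.13, -0.004]
force: [1.1, -7.3, -1.3]
width: 0.005
gripper_force: 3.8
```

Request:
jog_arm(
  motion=[
    [[0,0.001,0,0,0,0,1],[0,0.001,0,0,0,0,1],[0,0.001,0,0,0,0,1]],
  ],
)

```text
clock: 8.45
position: [0.6063, -0.0232, 0.0453]
ee_rot: [-0.265, 3.13, -0.005]
force: [2.6, -9.6, -1.8]
width: 0.0
gripper_force: 4.9
```

The fingers have reached a hard stop at pocket y of about -90 mm, as expected for full travel. I'll back off, lift and check.

Request:
jog_arm(
  motion=[
    [[0,-0.015,0,0,0,0,1],[0,-0.03,0,0,0,0,1],[0,-0.03,-0.04,0,0,0,1],[0,-0.04,-0.08,0,0,0,1],[0.04,-0.05,-0.11,0,0,0,1],[0.08,-0.06,-0.11,0,0,0,1],[0.08,-0.06,-0.11,0,0,0,1]],
  ],
)

```text
clock: 9.03
position: [0.5326, -0.0958, 0.1568]
ee_rot: [0.262, -3.13, 0.001]
force: [-1.3, 0.2, -1.5]
width: 0.009
gripper_force: 0.0
```

Run:
```python
from fit import *
print(observe()['position'],observe()['force'])
im=get_image('scene')[:,:,::-1].copy();h,r=model(p)
for y in (-.100+.0016,-.070): print(y,(proj(cs,h(-.009,y,.064))[0]-[250,190])*4)
cv2.imwrite('pics/g4.png',cv2.resize(im[190:310,250:420],(680,480),interpolation=cv2.INTER_CUBIC))
```

```text
[0.5982 0.0665 0.1707 0.6493 0.0016]
[[-1.1, -1.2], [0.2, -1.5], [-0.4, -1.4], [-1.1, -1.6], [-0.5, -0.9], [0.1, -0.9], [0.9, -0.5], [-1.2, -0.6], [0.2, -1.4], [-0.8, -1.8], [-0.5, -0.6], [0.2, -1.0], [-0.3, -1.4], [-0.4, -0.7], [0.1, -1.6]]
push [0.5523 0.0554 0.022 ] edge [0.5366 0.0252 0.022 ] hinge [0.5882 0.1246 0.04  ] tab [ 0.6066 -0.035   0.05  ]
[ 0.5326221  -0.0958464   0.15678081] [-1.30494209  0.2162213  -1.53690209]
-0.0984 [205.31937777 177.42297905]
-0.07 [270.32467545 176.43876098]
```

View pics/g4.png

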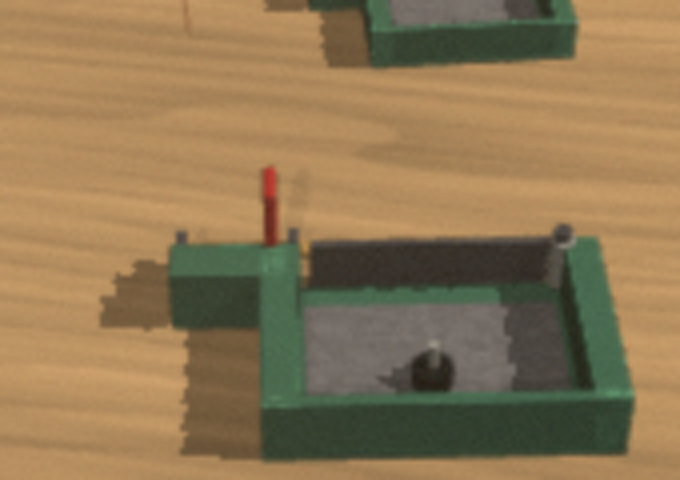

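The tab top is at (270,180), and full travel predicts (270,176). The gate is still flush, the brass tip shows in front of it at (307,250), and the fingers are clear.

```bash
python3 -c "
from cell import *
print(sign_off())"
```

```text
the job is handed in; nothing more can be done
None
```

The gate is fully shut and the bolt was then pushed home to its stop in front of it; the fingers are clear, the other parts were left alone, and the job is handed in at about 9 s of robot time.

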